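# Lay out the stacked culture dishes by colour

### The job

Take the two stacks of culture dishes apart and set each dish, right way up and centred, on the round pad of the same colour as its medium, so that all five dishes lie flat, one to a pad. Do not tip any dish over, and set them down rather than dropping them.

Things in the scene. Friction and masses are not known exactly. Their poses are not given: they have to be found in the camera images.
- red_dish (a point): centre, half-way up, of the closed round culture dish of dark red medium: a rigid upright disc 66 mm in diameter and 22 mm tall with a flat clear lid and a flat underside, loose, 60 to 115 g; grasped across its diameter from above. At the start it stands on the table as the bottom of a stack, another dish on it, its medium seen as a ring around that. z axis up, its yaw has no meaning
- yellow_dish (a point): centre, half-way up, of the closed round culture dish of yellow medium: a rigid upright disc 66 mm in diameter and 22 mm tall with a flat clear lid and a flat underside, loose, 60 to 115 g; grasped across its diameter from above. At the start it stands on the table as the bottom of a stack, another dish on it, its medium seen as a ring around that. z axis up, its yaw has no meaning
- blue_dish (a point): centre, half-way up, of the closed round culture dish of blue medium: a rigid upright disc 50 mm in diameter and 22 mm tall with a flat clear lid and a flat underside, loose, 35 to 70 g; grasped across its diameter from above. At the start it lies on the red or the yellow dish. The black dish lies on it. z axis up, its yaw has no meaning
- green_dish (a point): centre, half-way up, of the closed round culture dish of green medium: a rigid upright disc 50 mm in diameter and 22 mm tall with a flat clear lid and a flat underside, loose, 35 to 70 g; grasped across its diameter from above. At the start it lies on the red or the yellow dish. Nothing lies on it. z axis up, its yaw has no meaning
- black_dish (a point): centre, half-way up, of the closed round culture dish of black charcoal medium: a rigid upright disc 34 mm in diameter and 22 mm tall with a flat clear lid and a flat underside, loose, 19 to 35 g; grasped across its diameter from above. At the start it lies on the blue dish, at the top of the stack of three. z axis up, its yaw has no meaning
- pad_red: the dark red round pad, a thin disc 80 mm in diameter and 4 mm thick, fixed on the white table; place of the red dish. Origin at the centre of its underside, its top 4 mm above that; z axis up. No pad, dish stack or other object stands nearer than about 120 mm to another, centre to centre. A spirit lamp (80 mm wide, 65 mm tall, fixed) and a loose red cap (28 mm wide, 17 mm tall) stand somewhere among the pads.
- pad_yellow: the yellow round pad, like the red one (80 mm in diameter, 4 mm thick, fixed); place of the yellow dish. Origin at the centre of its underside; z axis up
- pad_blue: the blue round pad, like the red one (80 mm in diameter, 4 mm thick, fixed); place of the blue dish. Origin at the centre of its underside; z axis up
- pad_green: the green round pad, like the red one (80 mm in diameter, 4 mm thick, fixed); place of the green dish. Origin at the centre of its underside; z axis up
- pad_black: the black round pad, like the red one (80 mm in diameter, 4 mm thick, fixed); place of the black dish. Origin at the centre of its underside; z axis up
Mind the look-alikes: they are no part of the job. Of the things that look like the pad_blue, take the one that is farthest from the robot's base at the start.

How it is judged:
At the end, for the whole second after the job is handed in: Each of the five dishes lies flat (within about 4.5 degrees) and at rest on the pad of its own colour, its centre within 12 mm of the pad's centre and its underside on the pad (within 4 mm) (horizontal distance between red_dish and pad_red below 0.012 m and z of red_dish in the frame of pad_red between 0.011 and 0.019 m and angle between each of red_dish, yellow_dish, blue_dish, green_dish, black_dish's own z axis and vertical below 0.08 rad and linear speed of each of dish_red, dish_yellow, dish_blue, dish_green, dish_black below 0.02 m/s and horizontal distance between yellow_dish and pad_yellow below 0.012 m and z of yellow_dish in the frame of pad_yellow between 0.011 and 0.019 m and horizontal distance between blue_dish and pad_blue below 0.012 m and z of blue_dish in the frame of pad_blue between 0.011 and 0.019 m and horizontal distance between green_dish and pad_green below 0.012 m and z of green_dish in the frame of pad_green between 0.011 and 0.019 m and horizontal distance between black_dish and pad_black below 0.012 m and z of black_dish in the frame of pad_black between 0.011 and 0.019 m); the robot touches nothing.
It fails at once if a dish is tipped by more than 30 degrees (angle between any of red_dish, yellow_dish, blue_dish, green_dish, black_dish's own z axis and vertical above 0.524 rad).
It fails at once if a dish is dropped (falls 25 mm or more) or thrown ((linear speed of dish_red above 0.7 m/s and contact force between dish_red and the fingers below 0.01 N) or (linear speed of dish_yellow above 0.7 m/s and contact force between dish_yellow and the fingers below 0.01 N) or (linear speed of dish_blue above 0.7 m/s and contact force between dish_blue and the fingers below 0.01 N) or (linear speed of dish_green above 0.7 m/s and contact force between dish_green and the fingers below 0.01 N) or (linear speed of dish_black above 0.7 m/s and contact force between dish_black and the fingers below 0.01 N)).
It also fails if it takes over 122 s, if anything falls off the work surface, if the arm or the gripper's body presses on something with over 40 N, if the wrist force passes 120 N, or if a joint passes its speed limit or range.

### The arm

A 7-joint arm with a two-finger parallel gripper is mounted at the origin on the work surface. World frame = base frame: x ahead of the robot, y to its left, z up, the work surface at z = 0. Lengths are in m, angles in rad, forces in N, time in s.
With the tool pointing down it reaches from about 0.35 to 0.9 m from the base axis. Payload 8.1 kg.
Tool frame: the origin (TCP) lies between the finger pads; the fingertips stand ahead of it and the grasp point (between the pads) is the TCP (arm.nose_length is the z of the fingertips in the tool frame, in m); z points along the fingers, y is the line along which they close (so a half turn about z gives the same grasp; the last joint's range is limited). The gripper opens to 92 mm and grips with 3 to 60 N. Pads are 19 mm wide; open, the fingers measure 130 mm over their backs; the gripper's body (75 mm by 190 mm) begins 47 mm behind the grasp point.
Start: joints at [1.118, 0.434, 0.025, 1.573, -0.012, 1.134, -0.075], TCP at [0.214, -0.587, 0.246] pointing down, gripper open.
Joint ranges: [-2.62, 2.62], [-0.44, 2.09], [-1.27, 1.32], [0.08, 2.57], [-1.32, 4.46], [0.12, 2], [-2.74, 2.74]. Speed limits (rad/s): [2.22, 2.22, 3.01, 3.01, 3.14, 3.14, 3.14].

### API

Orientations are given as a rotation vector (axis times angle).
In Python, from cell import sensors, optics, arm gives the robot as it stands.
- The arm moves only by the tool arm_command, never from a script. Its argument "deltas" is one flat list of numbers, 7 for each row, row after row: the turn, a rotation vector about the world's x, y, z as a fraction of full scale, then the shift along the world's x, y, z as a fraction of full scale, then the finger opening in mm, from 0 to 91.8. In form: [wx, wy, wz, dx, dy, dz, fingers, wx, wy, wz, dx, dy, dz, fingers, ...]. A call has 1 to 20 rows; each row is the pose to reach, as a shift and turn from the pose commanded when the call began; what a row does not reach only later rows make up. Full scale, the value 1, is 1 m for a shift and 90 degrees for a turn. A row lasts 1/10 s, in which the tool goes at most 50 mm and 8.59 degrees, less where a joint would pass 70% of its speed; a pose out of reach is approached as far as the arm can. A call with a number of a shift or a turn outside -1 to 1 is refused whole. A call with a gripper value outside its range is refused whole. The fingers move at their own pace and stop on an object; "force" is the grip in N (left out, the last holds). Time passes only in rows, so rows that repeat a pose let the fingers close. It gives the time, the measured TCP pose, the force, the opening and the grip force at its end, in the units of the state.
- sensors.observe(): the state, without advancing time (a new reading comes with each control period).
- optics.get_image(name): name is "side" or "top"; returns the picture (480x640x3 uint8, blue, green, red); there is no depth.
- optics.calibration(name): a dict with "camera_matrix" (3x3 intrinsics, pixels), "rvec" (rotation vector, rad) and "tvec" (3), from world to camera coordinates, as OpenCV has them. Camera axes: x right, y down, z forward; pixel columns grow to the right and rows downward; lengths in m; the calibration is good to about 2 mm. A picture is of the moment at which its call begins. calibration takes no time and is no camera call.
- arm.sign_off(): hands the job in; it is judged then, once.
The state is a dict: "clock": time; "joints": joint angles; "dq": joint speeds; "joint_efforts": joint torques, N m; "position": TCP position; "ee_rot": TCP orientation; "force": force on the tool from outside, world axes, zero at the start; "ft_torque": the same for the moment, N m; "width": opening from 0.0 (shut) to 1.0 (fully open); "gripper_force": force on a finger pad.
Only numpy, scipy, OpenCV 4.12 (cv2) and the standard library are available. Lean on these libraries where they do the work, as an engineer would, in place of code of your own. Each camera call takes 0.05 s, during which the arm holds its last target. There are 200 camera calls.

## Working session

There is one attempt and no reset: what is moved stays moved. The work goes in short steps, Python scripts to look and compute and a tool call to move; the robot and the scene stay as the last step left them, time stands still between calls to the robot, and variables do not carry over. Pictures are saved under pics/ and viewed, at most 14 in all, crops included, and the job is handed in when it is done.

Besides the shell and the picture viewer there is one more tool, called after "Call:" in YAML: its name, and indented under it one key for each argument. arm_command: Moves the arm, as the interface text tells. Its arguments: {"type":"object","properties":{"deltas":{"type":"array","items":{"type":"number"}},"force":{"type":"number"}},"required":["deltas"]}

```bash
mkdir -p pics; python3 - <<'E'
from cell import sensors, optics, arm
import cv2
print(sensors.observe(), arm.nose_length)
for n in("top","side"):
    cv2.imwrite(f"pics/{n}0.png",optics.get_image(n)); print(n,optics.calibration(n))
E
```

```text
{'clock': 0.0, 'joints': array([ 1.11839422,  0.4352267 ,  0.02496749,  1.57402178, -0.01161837,
        1.13400641, -0.07511502]), 'dq': array([-0.00142184, -0.0003826 , -0.0011469 ,  0.00030255,  0.00130379,
       -0.00026747,  0.00226049]), 'joint_efforts': array([-1.27895428e-04, -6.67845154e+01,  9.85108986e-01, -3.14460003e+01,
       -6.04064343e-02,  4.29231639e-02,  1.53913911e-04]), 'position': array([ 0.21400192, -0.58674533,  0.2449717 ]), 'ee_rot': array([-3.09224130e+00, -5.46280914e-01,  5.97961158e-04]), 'force': array([ 0.09395027,  0.84405369, -0.39021848]), 'ft_torque': array([-0.02748232, -0.00447837,  0.03509691]), 'gripper_force': 0.0, 'width': 0.9990533726759319} 0.019
top {'camera_matrix': array([[528.02088829,   0.        , 319.84913731],
       [  0.        , 528.02088829, 238.62934717],
       [  0.        ,   0.        ,   1.        ]]), 'rvec': array([ 2.14116738, -2.20275053,  0.07445832]), 'tvec': array([0.02953208, 0.46802509, 1.28414277])}
side {'camera_matrix': array([[480.27271394,   0.        , 329.59104877],
       [  0.        , 480.27271394, 246.77649732],
       [  0.        ,   0.        ,   1.        ]]), 'rvec': array([ 2.34760782, -0.24814062,  0.07273434]), 'tvec': array([-0.45719896,  0.13031641,  0.88563707])}
```

View pics/top0.png

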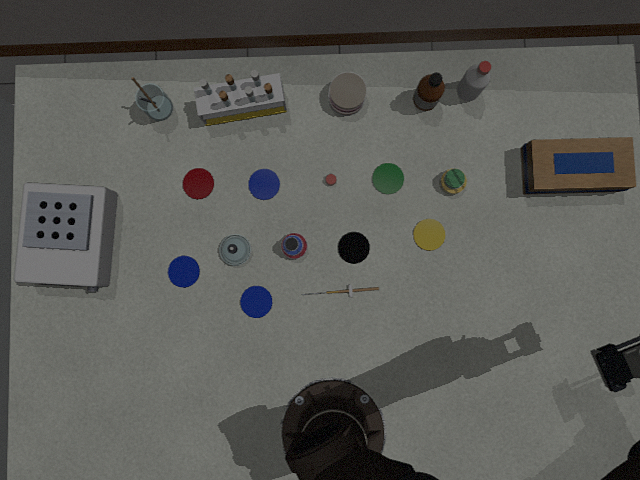

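View pics/side0.png

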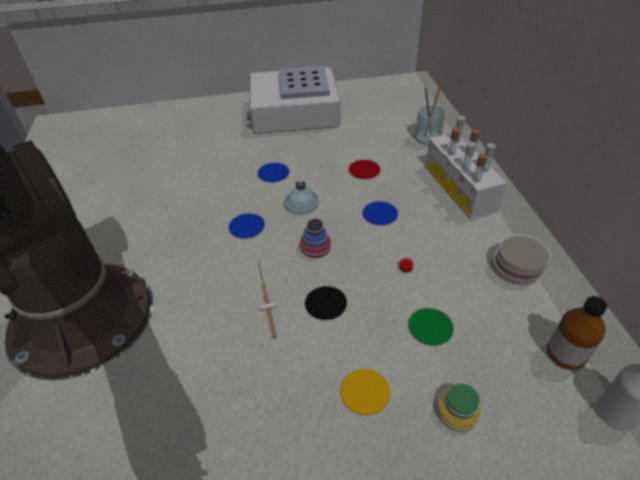

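Top view: the stack of three is at (294,245), with black on blue on red. The stack of two is at (453,181), with green on yellow. The pads are red (198,183), green (388,178), yellow (429,235) and black (353,247).

Blue-pad candidates are (264,184), (184,271) and (256,302). The base is at about (333,430), so (264,184) looks farthest. The lamp is at (234,250), the loose cap at (330,180) and the scalpel at (340,291). I'll measure these and check them in one crop.

```bash
cat > h.py <<'E'
import cv2, numpy as np
from cell import sensors, optics, arm
def ray(n,uv):
    c=optics.calibration(n); R=cv2.Rodrigues(c["rvec"])[0]; t=np.ravel(c["tvec"])
    p=cv2.undistortPoints(np.array([[uv]],float),c["camera_matrix"],None)[0,0]
    d=R.T@np.r_[p,1]; return -R.T@t,d/np.linalg.norm(d)
def plane(n,uv,z):
    o,d=ray(n,uv); return o+d*(z-o[2])/d[2]
def px(n,P):
    c=optics.calibration(n); return cv2.projectPoints(np.array([P],float),c["rvec"],c["tvec"],c["camera_matrix"],None)[0].ravel()
def mask(im,col):
    h,s,v=cv2.split(cv2.cvtColor(im,cv2.COLOR_BGR2HSV)); h=h.astype(int)
    if col=="black": return ((v<45)).astype(np.uint8)
    lo,hi={"blue":(105,130),"green":(50,90),"yellow":(15,35),"red":(-8,8)}[col]
    h=np.where(h>150,h-180,h) if col=="red" else h
    return ((h>=lo)&(h<=hi)&(s>90)&(v>40)).astype(np.uint8)
def blobs(im,col,amin=60):
    n,l,st,ce=cv2.connectedComponentsWithStats(mask(im,col))
    return [(ce[i],st[i,4],st[i,:4]) for i in range(1,n) if amin<st[i,4]<3000]
E
python3 - <<'E'
from h import *
np.set_printoptions(precision=4,suppress=True)
for n in("top","side"):
    im=cv2.imread(f"pics/{n}0.png")
    for c in("red","yellow","blue","green","black"):
        for ce,a,b in blobs(im,c):
            P=plane(n,ce,.004)
            if .25<P[0]<.95 and abs(P[1])<.55: print(n,c,ce,a,b,P[:2],np.hypot(*P[:2]))
a=cv2.imread("pics/top0.png"); b=cv2.imread("pics/side0.png")
f=lambda i,u,v,r:cv2.resize(i[v-r:v+r,u-r:u+r],(390,290) if 0 else (290,290),interpolation=cv2.INTER_CUBIC)
cv2.imwrite("pics/crop.png",np.vstack([np.hstack([f(a,294,245,30),f(a,453,181,30)]),np.hstack([f(b,316,238,30),f(b,460,405,30)])]))
c=cv2.resize(a[150:330,150:330],(580,580),interpolation=cv2.INTER_CUBIC)
E
```

```text
top red [484.6372  66.3982] 113 [479  61  12  12] [ 0.8992 -0.4167] 0.9910922650149946
top red [197.8707 183.1807] 758 [183 168  31  31] [0.6196 0.3211] 0.6978593855240381
top red [330.6    178.9059] 85 [326 174  10  11] [ 0.6202 -0.0148] 0.6204177635577119
top red [297.7752 246.4574] 129 [283 233  24  26] [0.452  0.0721] 0.45767904385010455
top yellow [244.8234 115.6756] 521 [205 106  82  20] [0.7905 0.1993] 0.8151924735764371
top yellow [451.7877 185.6644] 146 [441 170  26  24] [ 0.5937 -0.3183] 0.6736387837874613
top yellow [428.8075 234.1987] 795 [413 219  32  32] [ 0.4732 -0.2553] 0.5376728637400958
top blue [263.7116 183.8902] 756 [249 169  31  31] [0.6127 0.1543] 0.6318264800637671
top blue [294.3524 247.019 ] 105 [283 236  19  19] [0.4508 0.0807] 0.4579686957084819
top blue [183.2793 271.1327] 784 [168 256  32  32] [0.3985 0.3595] 0.536678906756841
top blue [255.841 301.359] 805 [240 286  32  32] [0.3186 0.1794] 0.36563647963567425
top green [388.97   174.5824] 534 [373 163  31  28] [ 0.6267 -0.1621] 0.6473617859695007
top green [455.3163 177.551 ] 196 [446 169  18  19] [ 0.6
[... 927 characters left out ...]
e [272.8817 171.8651] 482 [258 163  31  19] [0.398  0.3605] 0.5369746706347625
side blue [379.8361 212.7936] 659 [363 201  35  24] [0.6124 0.1543] 0.6315604351323265
side blue [246.2155 225.2198] 696 [229 213  36  25] [0.318 0.18 ] 0.36539100720669904
side blue [314.2989 235.9885] 174 [304 229  22  13] [0.457  0.1136] 0.4708726635913889
side green [430.5288 326.2981] 1248 [409 309  44  36] [ 0.6168 -0.1591] 0.6369634363082953
side green [462.8023 398.616 ] 698 [448 385  31  29] [ 0.6187 -0.3   ] 0.6875999606832296
side black [325.4517 302.7044] 1025 [306 287  40  32] [ 0.4453 -0.067 ] 0.4503149421290243
side black [594.4257 306.3965] 343 [583 297  24  20] [ 0.9214 -0.1815] 0.9390900644183474
```

View pics/crop.png

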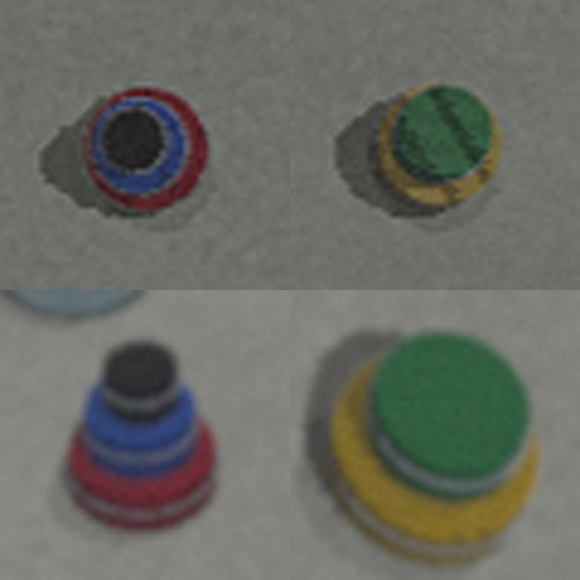

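The crop confirms the order of both stacks: black on blue on red, and green on yellow. The blue-pad distances from the base are 0.632, 0.537 and 0.365 m, so I take (264,184). Next I measure the dishes by their tops.

```bash
cat >> h.py <<'E'
def dish(n,im,col,near,r=22):
    "hull ellipse centre of colour pixels near a pixel"
    m=mask(im,col); w=np.zeros_like(m); cv2.circle(w,tuple(int(round(k)) for k in near),r,1,-1)
    nn,l,st,_=cv2.connectedComponentsWithStats(m*w)
    l2=max(range(1,nn),key=lambda i:st[i,4])
    pts=cv2.convexHull(np.argwhere(l==l2)[:,::-1].astype(np.float32))
    return cv2.fitEllipse(pts)
E
python3 - <<'E'
from h import *
np.set_printoptions(precision=4,suppress=True)
t=cv2.imread("pics/top0.png"); s=cv2.imread("pics/side0.png")
for c,nt,ns,z in [("black",(292,244),(315,225),.066),("blue",(294,247),(315,235),.044),("red",(294,246),(315,246),.022),("green",(454,178),(462,400),.044),("yellow",(453,181),(460,408),.022)]:
    e=dish("top",t,c,nt); P=plane("top",e[0],z)
    print(c,e,P,"scale mm",np.array(e[1])*np.linalg.norm(ray("top",e[0])[0]-P)/528*1e3, "side px pred",px("side",P))
# side: green top disc, black top
for c,ns,z in [("black",(315,225),.066),("green",(462,400),.044)]:
    e=dish("side",s,c,ns,22); print(c,"side",e,plane("side",e[0],z))
E
```

```text
black ((291.3839416503906, 243.4776153564453), (11.083832740783691, 11.674894332885742), 160.45718383789062) [0.4552 0.0837 0.066 ] scale mm [26.4319 27.8414] side px pred [314.7294 223.8251]
blue ((292.1812438964844, 244.77194213867188), (18.24195098876953, 18.987667083740234), 171.50576782226562) [0.4537 0.0833 0.044 ] scale mm [44.2535 46.0626] side px pred [314.488  232.1085]
red ((293.7620544433594, 245.38059997558594), (24.270753860473633, 24.978715896606445), 8.949881553649902) [0.4537 0.0809 0.022 ] scale mm [59.8783 61.6249] side px pred [315.1651 240.6992]
green ((454.731201171875, 177.98741149902344), (18.066865921020508, 18.265653610229492), 63.47718811035156) [ 0.6053 -0.3167  0.044 ] scale mm [45.7097 46.2127] side px pred [463.4105 397.6664]
yellow ((453.30633544921875, 180.7405548095703), (24.316993713378906, 25.120586395263672), 82.84959411621094) [ 0.6027 -0.3183  0.022 ] scale mm [62.4863 64.5512] side px pred [459.6551 405.9776]Traceback (most recent call last):
  File "<stdin>", line 9, in <module>
  File "h.py", line 26, in dish
    return cv2.fitEllipse(pts)
           ~~~~~~~~~~~~~~^^^^^
cv2.error: OpenCV(4.12.0) /io/opencv/modules/imgproc/src/shapedescr.cpp:361: error: (-201:Incorrect size of input array) There should be at least 5 points to fit the ellipse in function 'fitEllipseNoDirect'
```

Sizes and the two-view check agree. The green stack is closest, so I start there.

Call:
arm_command:
  deltas: [0,0,0,0.391,0.27,-0.06,91.8,0,0,0,0.391,0.27,-0.06,91.8,0,0,0,0.391,0.27,-0.06,91.8,0,0,0,0.391,0.27,-0.06,91.8,0,0,0,0.391,0.27,-0.06,91.8,0,0,0,0.391,0.27,-0.06,91.8,0,0,0,0.391,0.27,-0.06,91.8,0,0,0,0.391,0.27,-0.06,91.8,0,0,0,0.391,0.27,-0.06,91.8,0,0,0,0.391,0.27,-0.06,91.8,0,0,0,0.391,0.27,-0.06,91.8,0,0,0,0.391,0.27,-0.1,91.8,0,0,0,0.391,0.27,-0.13,91.8,0,0,0,0.391,0.27,-0.16,91.8,0,0,0,0.391,0.27,-0.18,91.8,0,0,0,0.391,0.27,-0.19,91.8,0,0,0,0.391,0.27,-0.2,91.8,0,0,0,0.391,0.27,-0.2,91.8,0,0,0,0.391,0.27,-0.2,91.8]
  force: 12

```text
clock: 2.0
position: [0.6055, -0.3176, 0.0466]
ee_rot: [3.093, 0.546, 0.001]
force: [-0.2, 0.4, 0.6]
width: 0.999
gripper_force: 0.0
```

Call:
arm_command:
  deltas: [0,0,0,0,0,0,60,0,0,0,0,0,0,60,0,0,0,0,0,0,56,0,0,0,0,0,0,54,0,0,0,0,0,0,52,0,0,0,0,0,0,50,0,0,0,0,0,0,48,0,0,0,0,0,0,44,0,0,0,0,0,0,44,0,0,0,0,0,0,44]
  force: 12

```text
clock: 3.0
position: [0.6051, -0.3172, 0.0457]
ee_rot: [-3.094, -0.547, 0.0]
force: [-0.5, 0.5, 1.0]
width: 0.544
gripper_force: 12.0
```

Call:
arm_command:
  deltas: [0,0,0,0,0,0.005,44,0,0,0,0,0,0.015,44,0,0,0,0,0,0.03,44,0,0,0,0,0,0.05,44,0,0,0,0.002,0.02,0.055,44,0,0,0,0.004,0.045,0.055,44,0,0,0,0.006,0.07,0.055,44,0,0,0,0.008,0.095,0.055,44,0,0,0,0.01,0.12,0.055,44,0,0,0,0.011,0.142,0.055,44,0,0,0,0.012,0.154,0.05,44,0,0,0,0.012,0.158,0.04,44,0,0,0,0.012,0.158,0.02,44,0,0,0,0.012,0.158,0.005,44,0,0,0,0.012,0.158,-0.005,44,0,0,0,0.012,0.158,-0.011,44,0,0,0,0.012,0.158,-0.015,44,0,0,0,0.012,0.158,-0.015,44,0,0,0,0.012,0.158,-0.015,44]

```text
clock: 4.9
position: [0.6175, -0.1594, 0.0312]
ee_rot: [3.093, 0.546, 0.001]
force: [1.1, 0.4, -0.6]
width: 0.532
gripper_force: 12.0
```

Call:
arm_command:
  deltas: [0,0,0,0,0,-0.001,44,0,0,0,0,0,-0.002,44,0,0,0,0,0,-0.003,44,0,0,0,0,0,-0.004,44,0,0,0,0,0,-0.004,44,0,0,0,0,0,-0.004,44]

```text
clock: 5.5
position: [0.6173, -0.1592, 0.0277]
ee_rot: [3.093, 0.546, 0.001]
force: [-3.7, 1.5, 7.9]
width: 0.539
gripper_force: 12.0
```

Call:
arm_command:
  deltas: [0,0,0,0,0,0,52,0,0,0,0,0,0,56,0,0,0,0,0,0,65,0,0,0,0,0,0,80,0,0,0,0,0,0,91.8,0,0,0,0,0,0.01,91.8,0,0,0,0,0,0.04,91.8,0,0,0,0,0,0.09,91.8,0,0,0,-0.05,0,0.14,91.8,0,0,0,-0.1,0,0.17,91.8,0,0,0,-0.14,0,0.17,91.8,0,0,0,-0.14,0,0.17,91.8]

```text
clock: 6.7
position: [0.4734, -0.1597, 0.1989]
ee_rot: [3.093, 0.544, 0.0]
force: [0.5, -0.5, -0.3]
width: 1.001
gripper_force: 0.0
```

```bash
python3 - <<'E'
from h import *
for n in("top","side"):
    cv2.imwrite(f"pics/{n}1.png",optics.get_image(n))
E
```

```text
(no output)
```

View pics/side1.png

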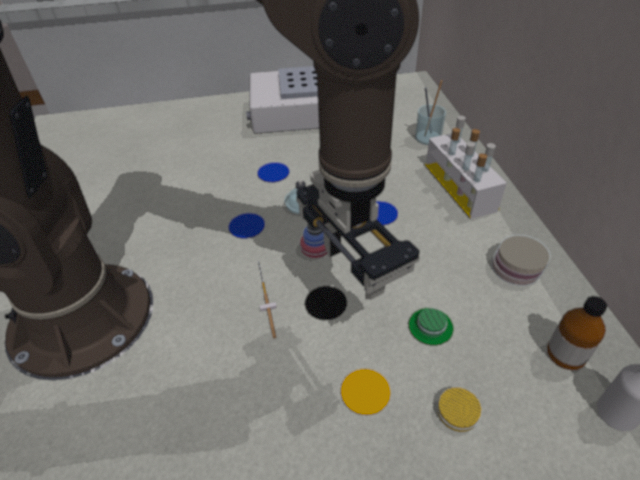

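View pics/top1.png

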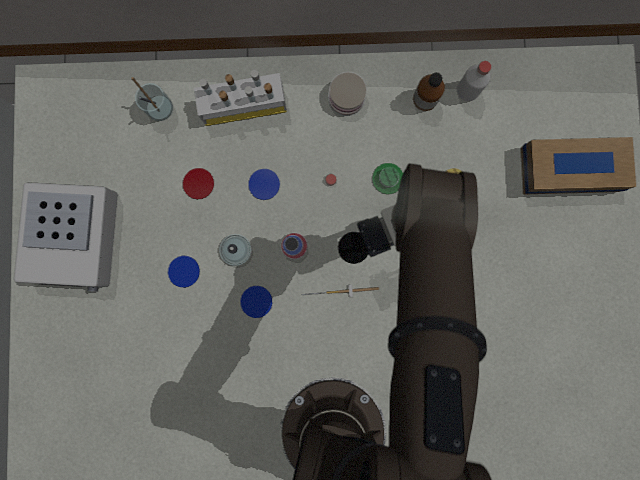

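Side view: green sits centred on its pad at (432,322). The yellow dish is alone at (459,407). I measure both now.

```bash
python3 - <<'E'
from h import *
s=cv2.imread("pics/side1.png"); 
m=mask(s,"yellow"); w=np.zeros_like(m); cv2.circle(w,(459,406),26,1,-1)
c=max(cv2.findContours(m*w,0,1)[0],key=cv2.contourArea); e=cv2.fitEllipse(cv2.convexHull(c)); print(e,plane("side",e[0],.022), px("side",(.603,-.318,.022)))
g=s[295:355,400:465]; y=s[375:440,425:495]
cv2.imwrite("pics/c1.png",cv2.resize(np.hstack([g[:60,:65],y[:60,:65]]),None,fx=6,fy=6,interpolation=cv2.INTER_CUBIC))
print(px("side",(.617,-.159,.026)))
E
```

```text
((459.2546081542969, 407.1751708984375), (37.83015060424805, 44.488372802734375), 124.99649047851562) [ 0.60140356 -0.31994747  0.022     ] [459.75400057 405.77408255]
[432.24604653 318.78220972]
```

View pics/c1.png

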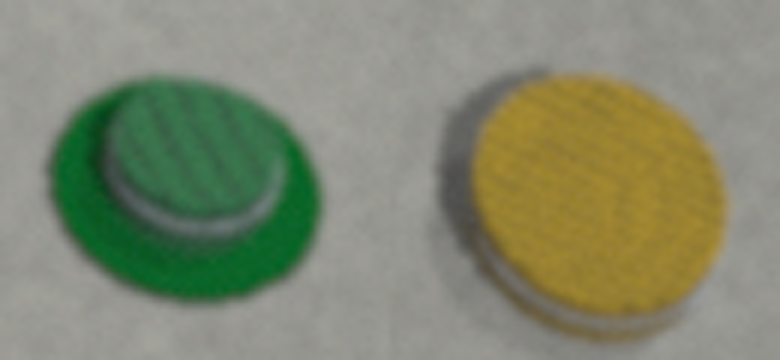

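Call:
arm_command:
  deltas: [0,0,0,0.03,-0.04,0,91.8,0,0,0,0.06,-0.08,0,91.8,0,0,0,0.09,-0.12,0,91.8,0,0,0,0.125,-0.16,-0.02,91.8,0,0,0,0.125,-0.16,-0.06,91.8,0,0,0,0.125,-0.16,-0.1,91.8,0,0,0,0.125,-0.16,-0.13,91.8,0,0,0,0.125,-0.16,-0.155,91.8,0,0,0,0.125,-0.16,-0.168,91.8,0,0,0,0.125,-0.16,-0.173,91.8,0,0,0,0.125,-0.16,-0.173,91.8,0,0,0,0.125,-0.16,-0.173,80,0,0,0,0.125,-0.16,-0.173,74,0,0,0,0.125,-0.16,-0.173,70,0,0,0,0.125,-0.16,-0.173,67,0,0,0,0.125,-0.16,-0.173,65,0,0,0,0.125,-0.16,-0.173,60,0,0,0,0.125,-0.16,-0.173,60,0,0,0,0.125,-0.16,-0.173,60]
  force: 15

```text
clock: 8.7
position: [0.6023, -0.3192, 0.0242]
ee_rot: [3.093, 0.547, 0.001]
force: [-0.9, 0.5, 5.7]
width: 0.709
gripper_force: 15.0
```

Call:
arm_command:
  deltas: [0,0,0,0,0,0.005,60,0,0,0,0,0,0.015,60,0,0,0,0,0,0.03,60,0,0,0,-0.01,0.005,0.04,60,0,0,0,-0.03,0.015,0.045,60,0,0,0,-0.055,0.027,0.045,60,0,0,0,-0.08,0.039,0.045,60,0,0,0,-0.105,0.051,0.045,60,0,0,0,-0.12,0.059,0.045,60,0,0,0,-0.129,0.063,0.04,60,0,0,0,-0.129,0.063,0.03,60,0,0,0,-0.129,0.063,0.02,60,0,0,0,-0.129,0.063,0.012,60,0,0,0,-0.129,0.063,0.007,60,0,0,0,-0.129,0.063,0.005,60,0,0,0,-0.129,0.063,0.004,60,0,0,0,-0.129,0.063,0.004,60,0,0,0,-0.129,0.063,0.004,60]

```text
clock: 10.5
position: [0.4731, -0.2561, 0.028]
ee_rot: [-3.093, -0.547, 0.001]
force: [-2.5, 1.5, 6.9]
width: 0.72
gripper_force: 15.0
```

Call:
arm_command:
  deltas: [0,0,0,0,0,0,68,0,0,0,0,0,0,72,0,0,0,0,0,0,80,0,0,0,0,0,0,91.8,0,0,0,0,0,0,91.8,0,0,0,0,0,0.015,91.8,0,0,0,0,0,0.05,91.8,0,0,0,0,0,0.1,91.8,0,0,0,0,0.02,0.14,91.8,0,0,0,-0.005,0.07,0.15,80,0,0,0,-0.01,0.12,0.15,70,0,0,0,-0.015,0.17,0.15,60,0,0,0,-0.018,0.22,0.15,60,0,0,0,-0.018,0.27,0.15,60,0,0,0,-0.018,0.32,0.15,60,0,0,0,-0.018,0.339,0.14,60,0,0,0,-0.018,0.339,0.12,60,0,0,0,-0.018,0.339,0.1,60,0,0,0,-0.018,0.339,0.1,60]

```text
clock: 12.4
position: [0.4536, 0.0826, 0.1259]
ee_rot: [3.093, 0.548, -0.006]
force: [-0.7, -0.3, -0.2]
width: 0.652
gripper_force: 0.0
```

Call:
arm_command:
  deltas: [0,0,0,0,0,-0.02,60,0,0,0,0,0,-0.035,60,0,0,0,0,0,-0.047,60,0,0,0,0,0,-0.055,60,0,0,0,0,0,-0.06,60,0,0,0,0,0,-0.06,60,0,0,0,0,0,-0.06,50,0,0,0,0,0,-0.06,44,0,0,0,0,0,-0.06,40,0,0,0,0,0,-0.06,37,0,0,0,0,0,-0.06,35,0,0,0,0,0,-0.06,33,0,0,0,0,0,-0.06,28,0,0,0,0,0,-0.06,28,0,0,0,0,0,-0.06,28]
  force: 10

```text
clock: 13.9
position: [0.4552, 0.0829, 0.0678]
ee_rot: [-3.094, -0.547, -0.0]
force: [-0.2, 0.3, 2.8]
width: 0.364
gripper_force: 10.0
```

Call:
arm_command:
  deltas: [0,0,0,0,0,0.005,28,0,0,0,0,0,0.015,28,0,0,0,0,0,0.03,28,0,0,0,0,-0.01,0.04,28,0,0,0,-0.002,-0.03,0.04,28,0,0,0,-0.004,-0.055,0.04,28,0,0,0,-0.006,-0.08,0.04,28,0,0,0,-0.008,-0.105,0.03,28,0,0,0,-0.009,-0.13,0.02,28,0,0,0,-0.0095,-0.144,0.01,28,0,0,0,-0.0095,-0.1495,0,28,0,0,0,-0.0095,-0.1495,-0.012,28,0,0,0,-0.0095,-0.1495,-0.024,28,0,0,0,-0.0095,-0.1495,-0.032,28,0,0,0,-0.0095,-0.1495,-0.037,28,0,0,0,-0.0095,-0.1495,-0.039,28,0,0,0,-0.0095,-0.1495,-0.04,28,0,0,0,-0.0095,-0.1495,-0.041,28,0,0,0,-0.0095,-0.1495,-0.041,28]

```text
clock: 15.8
position: [0.4458, -0.0663, 0.0274]
ee_rot: [3.094, 0.547, 0.001]
force: [-2.0, 1.3, 4.9]
width: 0.365
gripper_force: 10.0
```

Call:
arm_command:
  deltas: [0,0,0,0,0,0,36,0,0,0,0,0,0,40,0,0,0,0,0,0,50,0,0,0,0,0,0,60,0,0,0,0,0,0.015,70,0,0,0,0,0,0.05,75,0,0,0,0,-0.03,0.09,75,0,0,0,0,-0.07,0.13,75,0,0,0,0,-0.11,0.13,75,0,0,0,0,-0.11,0.13,75]

```text
clock: 16.8
position: [0.4459, -0.1833, 0.1584]
ee_rot: [3.091, 0.533, 0.004]
force: [-0.1, -1.0, -0.7]
width: 0.816
gripper_force: 0.0
```

```bash
python3 - <<'E'
from h import *
t=optics.get_image("top"); s=optics.get_image("side"); cv2.imwrite("pics/top2.png",t); cv2.imwrite("pics/side2.png",s)
for c,n,z in [("blue",(292,245),.044),("red",(294,246),.022)]:
    e=dish("top",t,c,n); print(c,e,plane("top",e[0],z))
f=lambda i,u,v,r:cv2.resize(i[v-r:v+r,u-r:u+r],(290,290),interpolation=cv2.INTER_CUBIC)
cv2.imwrite("pics/c2.png",np.vstack([np.hstack([f(t,294,245,30),f(t,353,247,30)]),np.hstack([f(s,316,238,30),f(s,326,300,30)])]))
print(px("top",(.4455,-.0665,.026)),px("side",(.4455,-.0665,.026)))
E
```

```text
blue ((292.12017822265625, 244.6875), (18.401046752929688, 18.710655212402344), 169.2749786376953) [0.45386905 0.0834875  0.044     ]
red ((293.75799560546875, 245.25802612304688), (24.375993728637695, 24.557600021362305), 9.512534141540527) [0.45395562 0.08093997 0.022     ]
[353.81228991 246.85559785] [325.17205924 294.98885038]
```

View pics/c2.png

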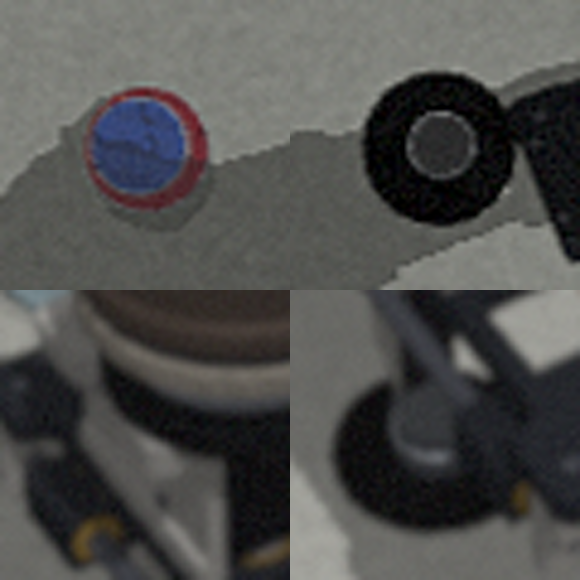

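Black is centred on its pad and blue has not moved. I go for blue.

Call:
arm_command:
  deltas: [0,0,0,0.002,0.05,0,78,0,0,0,0.004,0.1,0,78,0,0,0,0.006,0.15,0,78,0,0,0,0.008,0.2,0,78,0,0,0,0.0085,0.24,0,78,0,0,0,0.0085,0.26,-0.01,78,0,0,0,0.0085,0.26,-0.04,78,0,0,0,0.0085,0.26,-0.07,78,0,0,0,0.0085,0.26,-0.09,78,0,0,0,0.0085,0.26,-0.103,78,0,0,0,0.0085,0.26,-0.111,78,0,0,0,0.0085,0.26,-0.111,78,0,0,0,0.0085,0.26,-0.111,66,0,0,0,0.0085,0.26,-0.111,58,0,0,0,0.0085,0.26,-0.111,54,0,0,0,0.0085,0.26,-0.111,51,0,0,0,0.0085,0.26,-0.111,49,0,0,0,0.0085,0.26,-0.111,44,0,0,0,0.0085,0.26,-0.111,44,0,0,0,0.0085,0.26,-0.111,44]
  force: 12

```text
clock: 18.9
position: [0.4544, 0.0833, 0.0461]
ee_rot: [3.094, 0.546, 0.001]
force: [-0.8, -0.4, 6.5]
width: 0.543
gripper_force: 12.0
```

Call:
arm_command:
  deltas: [0,0,0,0,0,0.005,44,0,0,0,0,0,0.015,44,0,0,0,0,0,0.03,44,0,0,0,0.01,0.005,0.045,44,0,0,0,0.03,0.013,0.05,44,0,0,0,0.055,0.024,0.05,44,0,0,0,0.08,0.036,0.05,44,0,0,0,0.105,0.047,0.045,44,0,0,0,0.13,0.058,0.035,44,0,0,0,0.148,0.066,0.025,44,0,0,0,0.1585,0.071,0.015,44,0,0,0,0.1585,0.071,0.005,44,0,0,0,0.1585,0.071,-0.005,44,0,0,0,0.1585,0.071,-0.011,44,0,0,0,0.1585,0.071,-0.015,44,0,0,0,0.1585,0.071,-0.017,44,0,0,0,0.1585,0.071,-0.018,44,0,0,0,0.1585,0.071,-0.019,44,0,0,0,0.1585,0.071,-0.019,44]

```text
clock: 20.8
position: [0.6125, 0.1541, 0.0279]
ee_rot: [3.093, 0.546, 0.0]
force: [-3.4, -1.6, 9.3]
width: 0.544
gripper_force: 12.0
```

Call:
arm_command:
  deltas: [0,0,0,0,0,0,52,0,0,0,0,0,0,56,0,0,0,0,0,0,66,0,0,0,0,0,0,80,0,0,0,0,0,0.015,91.8,0,0,0,0,0,0.05,91.8,0,0,0,-0.02,-0.01,0.09,91.8,0,0,0,-0.06,-0.028,0.1,91.8,0,0,0,-0.1,-0.046,0.1,91.8,0,0,0,-0.14,-0.065,0.1,91.8,0,0,0,-0.1585,-0.0735,0.08,91.8,0,0,0,-0.1585,-0.0735,0.06,91.8,0,0,0,-0.1585,-0.0735,0.04,91.8,0,0,0,-0.1585,-0.0735,0.04,91.8]

```text
clock: 22.2
position: [0.4531, 0.0805, 0.066]
ee_rot: [3.093, 0.547, -0.004]
force: [-0.2, -0.5, 0.9]
width: 0.997
gripper_force: 0.0
```

```bash
python3 - <<'E'
from h import *
t=optics.get_image("top"); s=optics.get_image("side"); cv2.imwrite("pics/s3.png",np.hstack([cv2.resize(t[130:330,180:380],(400,400)),cv2.resize(s[150:350,230:430],(400,400))]))
print(px("side",(.454,.081,.022)),px("side",(.6126,.1543,.026)))
E
```

```text
[315.32639388 240.65183761] [380.45587958 205.21186861]
```

View pics/s3.png

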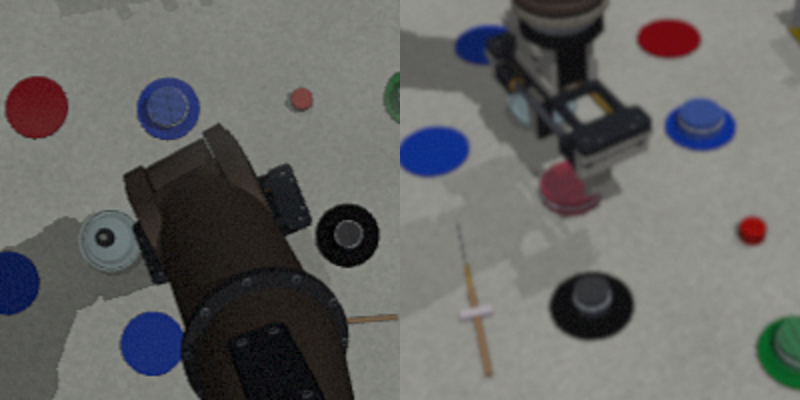

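Blue sits centred on its pad, and the red dish is where expected, with the fingers above it.

Call:
arm_command:
  deltas: [0,0,0,0,0,-0.015,91.8,0,0,0,0,0,-0.028,91.8,0,0,0,0,0,-0.038,91.8,0,0,0,0,0,-0.043,91.8,0,0,0,0,0,-0.043,91.8,0,0,0,0,0,-0.043,80,0,0,0,0,0,-0.043,74,0,0,0,0,0,-0.043,70,0,0,0,0,0,-0.043,67,0,0,0,0,0,-0.043,65,0,0,0,0,0,-0.043,60,0,0,0,0,0,-0.043,60,0,0,0,0,0,-0.043,60]
  force: 15

```text
clock: 23.6
position: [0.4543, 0.081, 0.0239]
ee_rot: [-3.094, -0.547, -0.0]
force: [-1.3, 1.5, 5.9]
width: 0.711
gripper_force: 15.0
```

Call:
arm_command:
  deltas: [0,0,0,0,0,0.005,60,0,0,0,0,0,0.015,60,0,0,0,0,0,0.035,60,0,0,0,0,0,0.06,60,0,0,0,0,0,0.085,60,0,0,0,0.006,0.008,0.1,60,0,0,0,0.018,0.026,0.105,60,0,0,0,0.033,0.048,0.105,60,0,0,0,0.048,0.07,0.105,60,0,0,0,0.063,0.092,0.105,60,0,0,0,0.078,0.114,0.105,60,0,0,0,0.094,0.136,0.105,60,0,0,0,0.109,0.158,0.105,60,0,0,0,0.124,0.18,0.105,60,0,0,0,0.139,0.202,0.105,60,0,0,0,0.153,0.222,0.105,60,0,0,0,0.162,0.235,0.1,60,0,0,0,0.1655,0.24,0.09,60,0,0,0,0.1655,0.24,0.08,60,0,0,0,0.1655,0.24,0.08,60]

```text
clock: 25.6
position: [0.6182, 0.3189, 0.1015]
ee_rot: [3.092, 0.545, -0.006]
force: [-0.8, -0.9, -1.8]
width: 0.714
gripper_force: 15.0
```

Call:
arm_command:
  deltas: [0,0,0,0,0,-0.02,60,0,0,0,0,0,-0.04,60,0,0,0,0,0,-0.055,60,0,0,0,0,0,-0.065,60,0,0,0,0,0,-0.071,60,0,0,0,0,0,-0.074,60,0,0,0,0,0,-0.075,60,0,0,0,0,0,-0.076,60,0,0,0,0,0,-0.0765,60,0,0,0,0,0,-0.0765,60]

```text
clock: 26.6
position: [0.62, 0.3211, 0.0281]
ee_rot: [-3.093, -0.546, -0.002]
force: [-1.1, -0.9, 4.1]
width: 0.713
gripper_force: 15.0
```

Call:
arm_command:
  deltas: [0,0,0,0,0,0,68,0,0,0,0,0,0,72,0,0,0,0,0,0,80,0,0,0,0,0,0,91.8,0,0,0,0,0,0,91.8,0,0,0,0,0,0.015,91.8,0,0,0,0,0,0.05,91.8,0,0,0,0,0,0.1,91.8,0,0,0,-0.03,0,0.15,91.8,0,0,0,-0.08,0.02,0.2,91.8,0,0,0,-0.12,0.05,0.23,91.8,0,0,0,-0.16,0.08,0.25,91.8,0,0,0,-0.2,0.1,0.25,91.8,0,0,0,-0.2,0.1,0.25,91.8,0,0,0,-0.2,0.1,0.25,91.8]

```text
clock: 28.1
position: [0.4143, 0.4253, 0.2805]
ee_rot: [-3.087, -0.559, -0.002]
force: [-0.6, 0.5, -0.6]
width: 1.0
gripper_force: 0.0
```

```bash
python3 - <<'E'
from h import *
t=optics.get_image("top"); s=optics.get_image("side"); cv2.imwrite("pics/s4.png",np.vstack([t[150:280,140:520],s[140:460,200:580]]))
for c,P in dict(red=(.6194,.3211),yellow=(.4728,-.2556),blue=(.6126,.1543),green=(.6168,-.1595),black=(.4455,-.0665)).items():
    print(c,[px(n,(*P,.026)).round(1) for n in("top","side")])
E
```

```text
red [array([195.7, 181.6]), array([364.4, 161.4])]
yellow [array([430.6, 233.5]), array([365.8, 384.3])]
blue [array([262.6, 182.3]), array([380.5, 205.2])]
green [array([389.1, 176.8]), array([432.2, 319. ])]
black [array([353.8, 246.9]), array([325.2, 295. ])]
```

View pics/s4.png

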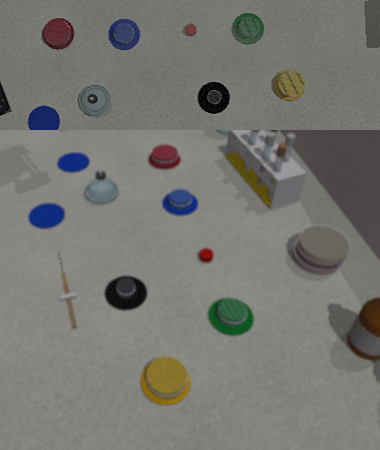

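All five dishes lie flat and centred. In the side view red is at (365,163), blue (381,207), black (325,297), green (432,322) and yellow (367,385), each within about 3 px of the predicted position.

```bash
python3 -c "
from cell import arm; print(arm.sign_off())"
```

```text
the job is handed in; nothing more can be done
None
```

I set all five dishes upright and centred on the pads of their own colour, with blue on the farthest blue pad, and handed the job in at about 28 s on the robot's clock; the sign-off returned no verdict.

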